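# Feel out the binding swing clamp on the carving board

### The arm

A 6-joint arm with a two-finger parallel gripper is mounted at the origin on the work surface. World frame = base frame: x ahead of the robot, y to its left, z up, the work surface at z = 0. Lengths are in m, angles in degrees, forces in N, time in s.
With the tool pointing down it reaches from about 0.275 to 0.75 m from the base axis. Payload 10.2 kg.
Tool frame: the origin (TCP) lies between the finger pads; the fingertips stand 11 mm ahead of it and the grasp point (between the pads) lies 8 mm behind it (bot.tip_extent is the distance from the TCP to the fingertips, in m); z points along the fingers, y is the line along which they close (so a half turn about z gives the same grasp; the last joint's range is limited). The gripper opens to 85 mm and grips with 20 to 120 N. Pads are 22 mm wide; open, the fingers measure 114 mm over their backs; the gripper's body (76 mm by 85 mm) begins 54 mm behind the grasp point. The pads swing forward as they close: fully open they stand 13 mm farther back than shut.
Start: joints at [54.236, 17.928, 85.812, -0, 76.261, -12.8], TCP at [0.205, 0.483, 0.211] pointing down, gripper open.
Joint ranges: [-168.41, 168.41], [-55.51, 124.54], [10.69, 146.95], [-70.63, 250.63], [1, 178], [-165.06, 165.06]. Speed limits (degrees/s): [136.94, 136.94, 172.46, 180, 180, 180].

### API

Orientations are given as [roll, pitch, yaw] about the fixed x, y, z axes, in that order (R = Rz(yaw) Ry(pitch) Rx(roll)).
In Python, from plant import telemetry, imaging, finish_job, bot gives the robot as it stands.
- The arm moves only by the tool arm_command, never from a script. Its argument "commands" is a list of rows, each a list of 3 entries, a list of its own where there are three numbers: the closure, from -1 (fully open) to 1 (shut), so that 0 is half open, then the shift along the world's x, y, z in mm, then the turn, a rotation vector about the world's x, y, z in rad. In form: [[grip, [dx, dy, dz], [ax, ay, az]], ...]. A call has 1 to 5 rows; each row shifts and turns the commanded pose from where the row before left it; what a row does not reach is not made up. A row lasts 1/10 s, in which the tool goes at most 50 mm and 8.59 degrees, less where a joint would pass 70% of its speed; a pose out of reach is approached as far as the arm can. A call with a gripper value outside its range is refused whole. The fingers move at their own pace and stop on an object; "newtons" is the grip in N (left out, the last holds). Time passes only in rows, so rows that do not move let the fingers close. It gives the time, the measured TCP pose, the force, the opening and the grip force at its end, in the units of the state.
- telemetry.sense(): the state, without advancing time (a new reading comes with each control period).
- imaging.read_camera(name): name is "side" or "top"; returns (picture, depth): 420x560x3 uint8, blue, green, red; 420x560 float32, m along the optical axis (not along the pixel's ray), 0 where there is no reading.
- imaging.camera_info(name): a dict with "K" (3x3 intrinsics, pixels), "extrinsics" (4x4, takes a point from world to camera coordinates). Camera axes: x right, y down, z forward; pixel columns grow to the right and rows downward; lengths in m; the calibration is good to about 2 mm. A picture is of the moment at which its call begins. camera_info takes no time and is no camera call.
- finish_job(): hands the job in; it is judged then, once.
The state is a dict: "t": time; "qpos": joint angles; "qvel": joint speeds; "tau": joint torques, N m; "tcp_pos": TCP position; "eef_rot": TCP orientation; "wrist_force": force on the tool from outside, world axes, zero at the start; "moment": the same for the moment, N m; "width": finger opening in m; "grip_force": force on a finger pad.
Only numpy, scipy, OpenCV 4.12 (cv2) and the standard library are available. Lean on these libraries where they do the work, as an engineer would, in place of code of your own. Each camera call takes 0.05 s, during which the arm holds its last target. There are 200 camera calls.

### The job

One of the three swing clamps on the carving board binds partway, and by look they are all alike: swing each arm by its knob in over the stone until you feel it stop for certain, pressing with about 10 N and never forcing it with 20 N or more. Leave the two sound arms fully in against their stops over the stone, and swing the one that stops short back out fully to its parked stop. Leave the tools and other things where they lie.

Things in the scene. Friction and masses are not known exactly. Their poses are not given: they have to be found in the camera images.
- clamp_a (a joint): swing angle (rad) of one of three like steel clamp arms, turning level about pivot_a. 0 = parked stop, growing anticlockwise from above to the stop over the slab at 1.50; any one of the three stops dead well short of that: it binds. Drag at the knob is a steady 1 to 4 N and differs (no fault); an arm stays where it is left.
- bush_a (a joint): twist (rad) of the springy rubber bush between post and arm of clamp_a, 22 Nm per rad, about the same axis and added to the arm's swing; 0 unloaded, positive when the arm is pushed inwards. Plain drag twists it under 0.02. Against a stop or bind 10 N at the knob twists it 0.05 (6 mm at the knob); 0.10 (20 N, either way) is forcing it.
- knob_a (a point): middle of the upright round steel knob of clamp_a, 22 mm diameter, 46 mm tall, standing on the arm's free end, 110 mm from the hinge axis. The point is 23 mm below the knob's top, 122 mm above the bench, 24 mm above the top of the arm bar (22 mm wide, 16 mm thick).
- pivot_a (a point): point on the upright hinge axis of clamp_a, 90 mm above the bench, in the middle of the 32 mm round hub, whose nut ends 28 mm higher. Its frame is fixed to the post: at joint value 0 the arm points along this frame's -y, at 1.57 along its +x. Neighbouring hinges are about 170 mm apart; which clamp stands left, middle or right varies.
- clamp_b (a joint): swing angle (rad) of one of three like steel clamp arms, turning level about pivot_b. 0 = parked stop, growing anticlockwise from above to the stop over the slab at 1.50; any one of the three stops dead well short of that: it binds. Drag at the knob is a steady 1 to 4 N and differs (no fault); an arm stays where it is left.
- bush_b (a joint): twist (rad) of the springy rubber bush between post and arm of clamp_b, 22 Nm per rad, about the same axis and added to the arm's swing; 0 unloaded, positive when the arm is pushed inwards. Plain drag twists it under 0.02. Against a stop or bind 10 N at the knob twists it 0.05 (6 mm at the knob); 0.10 (20 N, either way) is forcing it.
- knob_b (a point): middle of the upright round steel knob of clamp_b, 22 mm diameter, 46 mm tall, standing on the arm's free end, 110 mm from the hinge axis. The point is 23 mm below the knob's top, 122 mm above the bench, 24 mm above the top of the arm bar (22 mm wide, 16 mm thick).
- pivot_b (a point): point on the upright hinge axis of clamp_b, 90 mm above the bench, in the middle of the 32 mm round hub, whose nut ends 28 mm higher. Its frame is fixed to the post: at joint value 0 the arm points along this frame's -y, at 1.57 along its +x. Neighbouring hinges are about 170 mm apart; which clamp stands left, middle or right varies.
- clamp_c (a joint): swing angle (rad) of one of three like steel clamp arms, turning level about pivot_c. 0 = parked stop, growing anticlockwise from above to the stop over the slab at 1.50; any one of the three stops dead well short of that: it binds. Drag at the knob is a steady 1 to 4 N and differs (no fault); an arm stays where it is left.
- bush_c (a joint): twist (rad) of the springy rubber bush between post and arm of clamp_c, 22 Nm per rad, about the same axis and added to the arm's swing; 0 unloaded, positive when the arm is pushed inwards. Plain drag twists it under 0.02. Against a stop or bind 10 N at the knob twists it 0.05 (6 mm at the knob); 0.10 (20 N, either way) is forcing it.
- knob_c (a point): middle of the upright round steel knob of clamp_c, 22 mm diameter, 46 mm tall, standing on the arm's free end, 110 mm from the hinge axis. The point is 23 mm below the knob's top, 122 mm above the bench, 24 mm above the top of the arm bar (22 mm wide, 16 mm thick).
- pivot_c (a point): point on the upright hinge axis of clamp_c, 90 mm above the bench, in the middle of the 32 mm round hub, whose nut ends 28 mm higher. Its frame is fixed to the post: at joint value 0 the arm points along this frame's -y, at 1.57 along its +x. Neighbouring hinges are about 170 mm apart; which clamp stands left, middle or right varies.
- banker: plywood carving board 310 x 570 x 20 mm with a carved sandstone slab 200 x 480 x 45 mm on it (slab top 65 mm above the bench), fixed. Origin at the board's underside, on the line of the three clamp posts below the middle one; x towards and across the slab (slab from x = 45 to 245 mm, y = -240 to 240 mm), y along the line of posts.
- chisel: steel stone chisel 170 mm long, 18 mm thick, lying on the far half of the slab; bystander, to be left alone. Origin: centre of its underside.
- brush: dust brush with a wooden handle, 170 mm, lying on the far half of the slab; bystander, to be left alone. Origin: centre of its underside.
- mallet: wooden mallet 240 mm long, 74 mm thick, lying left of the board; bystander, to be left alone. Origin: centre of its underside.
- offcut: lump of sandstone 110 x 80 x 70 mm, right of the board; bystander, to be left alone. Origin: centre of its underside.
- rubbing_block: wooden rubbing block 120 x 50 x 28 mm, right of the board; bystander, to be left alone. Origin: centre of its underside.
- water: white plastic bottle, 68 mm diameter, 190 mm tall, left of the board; bystander, to be left alone. Origin: centre of its underside.

How it is judged:
By the outcome, as a careful person would: the job done as asked, in the order asked, and still so for the second after the job is handed in, with the robot touching nothing.
It also fails if it takes over 72 s, if anything falls off the work surface, if the arm or the gripper's body presses on something with over 40 N, if the wrist force passes 120 N, or if a joint passes its speed limit or range.

## Working session

There is one attempt and no reset: what is moved stays moved. The work goes in short steps, Python scripts to look and compute and a tool call to move; the robot and the scene stay as the last step left them, time stands still between calls to the robot, and variables do not carry over. Pictures are saved under pics/ and viewed, at most 10 in all, crops included, and the job is handed in when it is done.

Besides the shell and the picture viewer there is one more tool, called after "Request:" as name(argument=value, ...) on one line, values as JSON. arm_command: Moves the arm, as the interface text tells. Its arguments: {"type":"object","properties":{"commands":{"type":"array"},"newtons":{"type":"number"}},"required":["commands"]}

```bash
mkdir -p pics; ls; python3 - <<'E'
from plant import telemetry, imaging
import cv2,numpy as np
for n in("top","side"):
    p,d=imaging.read_camera(n); cv2.imwrite(f"pics/{n}0.png",p); np.save(f"pics/{n}0.npy",d)
    i=imaging.camera_info(n); print(n,np.round(i["K"],1).tolist(),np.round(i["extrinsics"],3).tolist())
print(telemetry.sense())
E
```

```text
pics
top [[516.4, 0.0, 280.9], [0.0, 516.4, 213.2], [0.0, 0.0, 1.0]] [[-0.005, -1.0, 0.001, 0.003], [-0.993, 0.005, -0.121, 0.569], [0.121, -0.002, -0.993, 1.985], [0.0, 0.0, 0.0, 1.0]]
side [[490.9, 0.0, 278.9], [0.0, 490.9, 206.7], [0.0, 0.0, 1.0]] [[-0.982, -0.191, -0.009, 0.547], [-0.141, 0.755, -0.64, 0.151], [0.129, -0.627, -0.768, 1.522], [0.0, 0.0, 0.0, 1.0]]
{'t': 0.1, 'qpos': array([ 5.42372423e+01,  1.79555767e+01,  8.58474628e+01, -3.55538535e-05,
        7.62609555e+01, -1.27991579e+01]), 'qvel': array([-0.01559048, -0.04683008, -0.05102344, -0.03191718, -0.01004062,
        0.03719368]), 'tau': array([ 2.63078451e-03, -4.12899005e+01, -2.60143393e+01, -1.95259381e-04,
        2.99880725e-03,  3.95022630e-05]), 'tcp_pos': array([0.20468942, 0.48319497, 0.21071264]), 'eef_rot': array([-1.79937587e+02, -1.41434202e-02,  1.57036401e+02]), 'wrist_force': array([-0.5177061 , -0.84339637,  0.32361442]), 'moment': array([-0.01634891,  0.01467117,  0.03254132]), 'grip_force': 0.0, 'width': 0.08503200067022369}
```

View pics/top0.png

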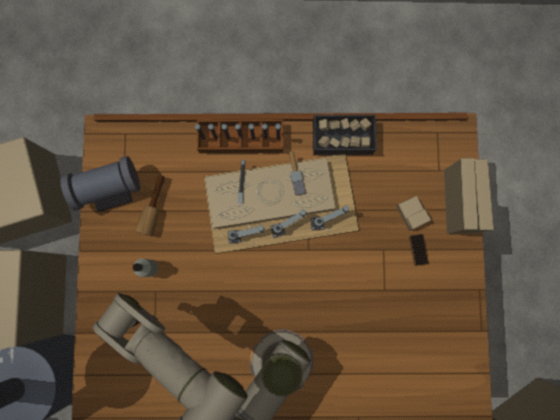

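View pics/side0.png

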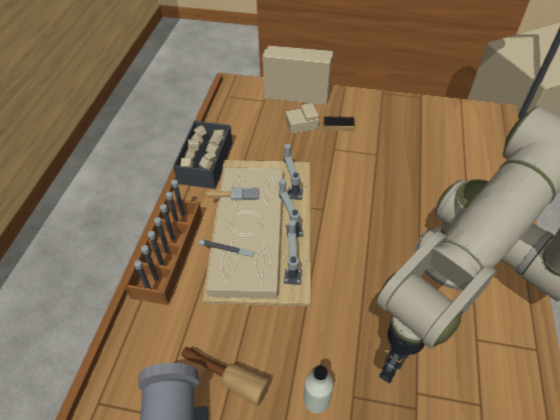

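The top view shows the board with pivots near (234,237), (278,229) and (319,223). The arms point right, towards -y. I'll enlarge both views.

```bash
python3 - <<'E'
import cv2
a=cv2.imread("pics/top0.png")[145:260,195:365]; cv2.imwrite("pics/topc.png",cv2.resize(a,None,fx=4.7,fy=4.7,interpolation=cv2.INTER_CUBIC))
a=cv2.imread("pics/side0.png")[135:295,200:340]; cv2.imwrite("pics/sidec.png",cv2.resize(a,None,fx=3.7,fy=3.7,interpolation=cv2.INTER_CUBIC))
E
```

```text
(no output)
```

View pics/topc.png

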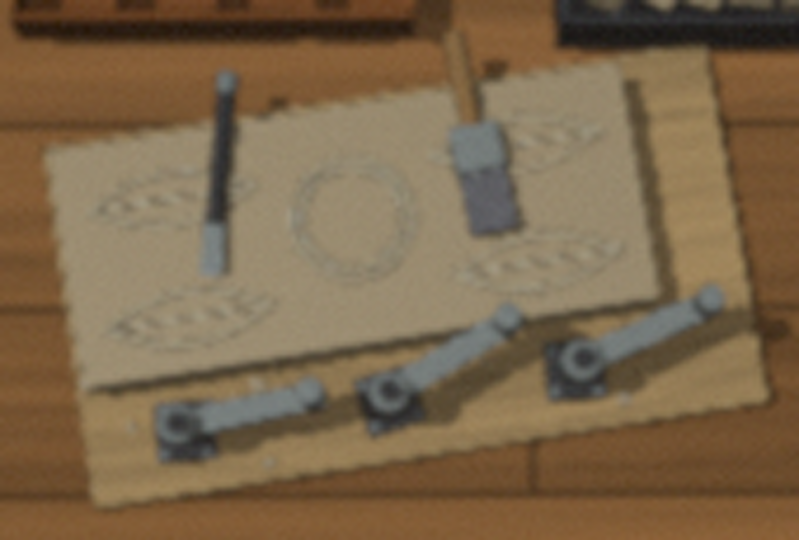

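View pics/sidec.png

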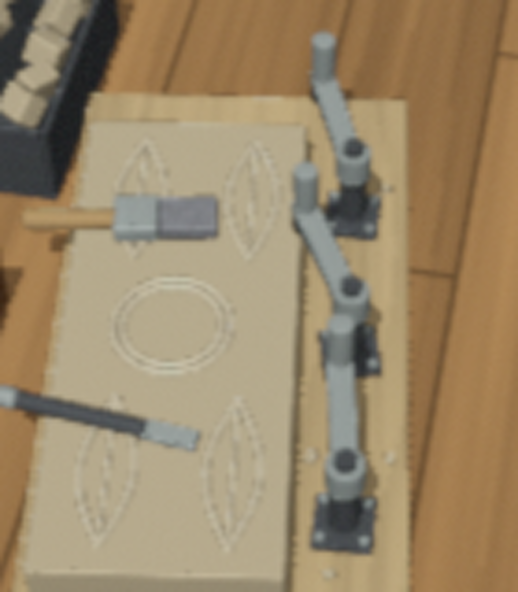

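Top crop knob tops: left (313,390), middle (509,316), right (711,296). Nut tops: (180,424), (391,391), (581,357). The arms start partly swung at different angles. Now locating them from both cameras.

```bash
cat > h.py <<'E'
import numpy as np
from plant import imaging,telemetry
def px(n,u,v,z):
    i=imaging.camera_info(n);K=np.array(i["K"]);T=np.array(i["extrinsics"]);R,t=T[:3,:3],T[:3,3]
    c=-R.T@t; r=R.T@np.linalg.solve(K,[u,v,1]); return c+r*(z-c[2])/r[2]
E
python3 - <<'E'
from h import *
np.set_printoptions(precision=4,suppress=True)
T=lambda a,z:px("top",195+a[0]/4.7,145+a[1]/4.7,z)
S=lambda a,z:px("side",200+a[0]/3.7,135+a[1]/3.7,z)
N={}
for k,kt,nt,ks,ns in (("L",(313,390),(180,424),(341,325),(345,459)),("M",(509,316),(391,391),(306,171),(351,286)),("R",(711,296),(581,357),(323,41),(353,147))):
    a,b,c,d=T(kt,.145),T(nt,.118),S(ks,.145),S(ns,.118); e=a-b;f=c-d
    print(k,"knob",a[:2],c[:2],"piv",b[:2],d[:2],"len",np.hypot(*e[:2]),np.hypot(*f[:2]),"ang",np.degrees(np.arctan2(e[1],e[0])),np.degrees(np.arctan2(f[1],f[0])))
for q in((98,505),(770,400)): print("board",T(q,.02))
for q in((85,390),(660,298),(45,150),(620,65)): print("slab",T(q,.065))
E
```

```text
L knob [0.5014 0.0721] [0.501  0.0787] piv [0.4773 0.1786] [0.479  0.1842] len 0.10917920389810591 0.10780075520266746 ang -77.27959053251216 -78.21107226049178
M knob [ 0.559 -0.082] [ 0.5586 -0.078 ] piv [0.5028 0.0111] [0.5033 0.0166] len 0.10884560791216072 0.10953905083313187 ang -58.877544876206095 -59.689768552137934
R knob [ 0.5741 -0.2413] [ 0.5732 -0.2372] piv [ 0.5292 -0.1403] [ 0.5283 -0.1381] len 0.11055638196730747 0.10877212665415342 ang -66.02694807637295 -65.63060874142245
board [0.418  0.2552 0.02  ]
board [ 0.5027 -0.305   0.02  ]
slab [0.5097 0.2612 0.065 ]
slab [ 0.5832 -0.2097  0.065 ]
slab [0.709  0.2964 0.065 ]
slab [ 0.7784 -0.18    0.065 ]
```

Both cameras agree to about 5 mm and the arm lengths come out near 110 mm, so the fix is good. I'll go to the left knob first, hover above it, then descend with the fingers on either side.

Request:
arm_command(commands=[[-0.2,[25,-34,10],[0,0,-0.08]],[-0.2,[25,-34,10],[0,0,-0.08]],[-0.2,[25,-34,10],[0,0,-0.08]],[-0.2,[25,-34,0],[0,0,-0.08]],[-0.2,[25,-34,0],[0,0,-0.08]]], newtons=20)

```text
t: 0.6
tcp_pos: [0.3305, 0.3119, 0.2413]
eef_rot: [180.0, 0.0, 133.9]
wrist_force: [1.0, 0.0, -1.1]
width: 0.0514
grip_force: 0.0
```

Request:
arm_command(commands=[[-0.2,[25,-34,0],[0,0,-0.08]],[-0.2,[25,-34,0],[0,0,-0.08]],[-0.2,[25,-34,0],[0,0,-0.08]],[-0.2,[25,-34,0],[0,0,-0.08]],[-0.2,[25,-34,0],[0,0,-0.08]]])

```text
t: 1.1
tcp_pos: [0.4555, 0.1418, 0.241]
eef_rot: [-180.0, -0.0, 111.0]
wrist_force: [0.2, 1.0, -0.1]
width: 0.0514
grip_force: 0.0
```

Request:
arm_command(commands=[[-0.2,[25,-34,0],[0,0,-0.08]],[-0.2,[21,-34,0],[0,0,-0.08]],[-0.2,[0,0,-20],[0,0,0]],[-0.2,[0,0,0],[0,0,0]]])

```text
t: 1.5
tcp_pos: [0.4999, 0.0747, 0.2188]
eef_rot: [-179.7, -0.1, 101.9]
wrist_force: [-0.7, -0.4, -0.8]
width: 0.0507
grip_force: 0.0
```

Request:
arm_command(commands=[[-0.2,[1,1,-40],[0,0,0]],[-0.2,[0,0,-40],[0,0,0]],[-0.2,[0,0,-11],[0,0,0]],[0.3,[0,0,0],[0,0,0]],[0.3,[0,0,0],[0,0,0]]])

```text
t: 2.0
tcp_pos: [0.5028, 0.0766, 0.1322]
eef_rot: [179.8, 0.0, 102.1]
wrist_force: [0.0, -0.1, 0.5]
width: 0.0301
grip_force: 0.0
```

```bash
python3 - <<'E'
from h import *
import cv2
a=imaging.read_camera("side")[0][165:295,240:340]; b=imaging.read_camera("top")[0][205:255,215:345]
a=cv2.resize(a,(400,520),interpolation=2); cv2.imwrite("pics/c1.png",a)
E
```

```text
(no output)
```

View pics/c1.png

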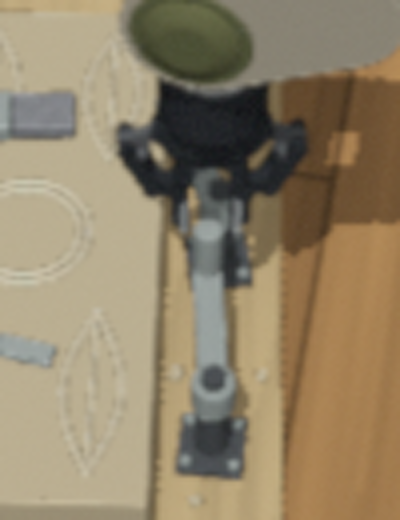

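The fingers straddle the left knob with a small radial offset. Next I'll tabulate the arc steps for all three arms, 8 mm per call.

```bash
python3 - <<'E'
from h import *
P={"L":(.478,.1814,-77.8),"M":(.503,.0138,-59.3),"R":(.5288,-.139,-65.8)}
for k,(x,y,a) in P.items():
    print(k)
    for f in np.arange(-78,20,4.17):
        f0,f1=np.radians([f,f+4.17]); print(round(f,1),"tcp",np.round([x+.11*np.cos(f0),y+.11*np.sin(f0)],4),"d/4",np.round(27.5*np.array([np.cos(f1)-np.cos(f0),np.sin(f1)-np.sin(f0)]),2)) if k=="L" else None
E
```

```text
L
-78.0 tcp [0.5009 0.0738] d/4 [1.94 0.49]
-73.8 tcp [0.5086 0.0758] d/4 [1.9  0.63]
-69.7 tcp [0.5162 0.0783] d/4 [1.85 0.76]
-65.5 tcp [0.5236 0.0813] d/4 [1.79 0.9 ]
-61.3 tcp [0.5308 0.0849] d/4 [1.72 1.02]
-57.1 tcp [0.5377 0.089 ] d/4 [1.64 1.15]
-53.0 tcp [0.5442 0.0936] d/4 [1.55 1.26]
-48.8 tcp [0.5504 0.0986] d/4 [1.46 1.37]
-44.6 tcp [0.5563 0.1041] d/4 [1.35 1.47]
-40.5 tcp [0.5617 0.11  ] d/4 [1.24 1.57]
-36.3 tcp [0.5667 0.1163] d/4 [1.13 1.65]
-32.1 tcp [0.5712 0.1229] d/4 [1.   1.73]
-28.0 tcp [0.5752 0.1298] d/4 [0.87 1.8 ]
-23.8 tcp [0.5787 0.137 ] d/4 [0.74 1.86]
-19.6 tcp [0.5816 0.1445] d/4 [0.6  1.91]
-15.4 tcp [0.584  0.1521] d/4 [0.46 1.95]
-11.3 tcp [0.5859 0.1599] d/4 [0.32 1.98]
-7.1 tcp [0.5872 0.1678] d/4 [0.18 1.99]
-2.9 tcp [0.5879 0.1758] d/4 [0.03 2.  ]
1.2 tcp [0.588  0.1838] d/4 [-0.12  2.  ]
5.4 tcp [0.5875 0.1918] d/4 [-0.26  1.98]
9.6 tcp [0.5865 0.1997] d/4 [-0.4   1.96]
13.7 tcp [0.5849 0.2075] d/4 [-0.55  1.93]
17.9 tcp [0.5827 0.2152] d/4 [-0.68  1.88]
M
R
```

Request:
arm_command(commands=[[0.3,[3,2,-1],[0,0,0.018]],[0.3,[2,0.4,0],[0,0,0.018]],[0.3,[2,0.4,0],[0,0,0.018]],[0.3,[2,0.5,0],[0,0,0.018]],[0.3,[0,0,0],[0,0,0]]])

```text
t: 2.6
tcp_pos: [0.5111, 0.0797, 0.1292]
eef_rot: [180.0, 0.0, 106.2]
wrist_force: [0.3, -0.3, -0.0]
width: 0.0299
grip_force: 0.0
```

Request:
arm_command(commands=[[0.3,[1.9,0.6,0],[0,0,0.018]],[0.3,[1.9,0.6,0],[0,0,0.018]],[0.3,[1.9,0.6,0],[0,0,0.018]],[0.3,[1.9,0.6,0],[0,0,0.018]],[0.3,[0,0,0],[0,0,0]]])

```text
t: 3.1
tcp_pos: [0.5187, 0.0821, 0.1292]
eef_rot: [180.0, 0.0, 110.3]
wrist_force: [0.9, 0.3, 0.7]
width: 0.03
grip_force: 0.0
```

```bash
python3 - <<'E'
from h import *
import cv2
a=imaging.read_camera("side")[0][165:295,240:340]; b=imaging.read_camera("top")[0][205:255,215:345]
cv2.imwrite("pics/c2.png",np.hstack([cv2.resize(a,(400,520),interpolation=2),np.vstack([cv2.resize(b,(390,150),interpolation=2),np.zeros((370,390,3),np.uint8)])]))
E
```

```text
(no output)
```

View pics/c2.png

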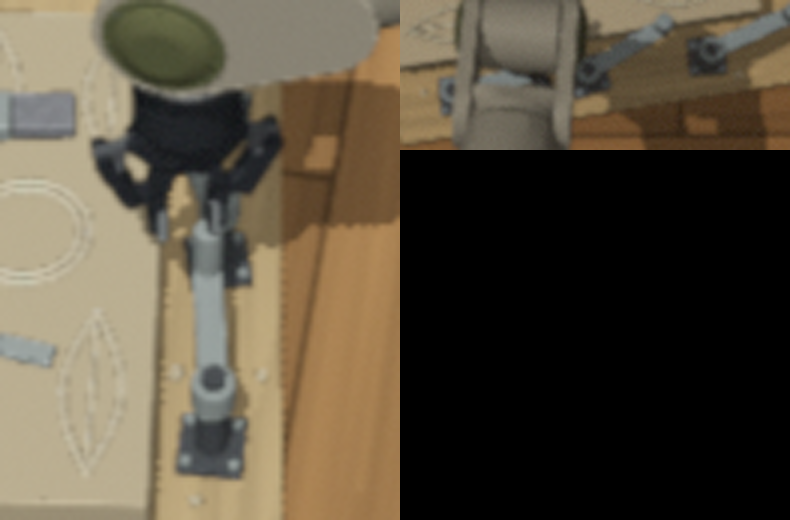

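```bash
python3 - <<'E'
from h import *
def pr(n,p):
    i=imaging.camera_info(n);K=np.array(i["K"]);T=np.array(i["extrinsics"]);q=K@(T[:3,:3]@p+T[:3,3]);return q[:2]/q[2]
s=telemetry.sense();print(s["tcp_pos"],s["wrist_force"])
c=lambda p:np.round((pr("side",np.array(p))-[240,165])*4,0)
x,y,z=s["tcp_pos"];a=np.radians(110.3-90)
for r in(-15,15):
  for zz in(.118,.145): print("pad",r,zz,c([x+r/1000*np.cos(a),y+r/1000*np.sin(a),zz]))
print("knobtop",c([.5012,.0754,.145]),"knobmid",c([.5012,.0754,.122]),c([.5012,.0754,.098]),"nut",c([.478,.1814,.118]))
d=imaging.read_camera("side")[1]; print(np.round(d[218:236:3,286:300:2],3))
E
```

```text
[0.51840891 0.0821031  0.12913901] [ 0.48253004  0.17097432 -0.58259202]
pad -15 0.118 [204. 251.]
pad -15 0.145 [205. 229.]
pad 15 0.118 [164. 257.]
pad 15 0.145 [164. 234.]
knobtop [209. 228.] knobmid [209. 247.] [208. 267.] nut [215. 373.]
[[1.598 1.601 1.503 1.398 1.396 1.405 1.503]
 [1.594 1.433 1.433 1.408 1.416 1.507 1.52 ]
 [1.573 1.43  1.426 1.43  1.434 1.522 1.571]
 [1.561 1.447 1.434 1.431 1.437 1.533 1.569]
 [1.565 1.455 1.441 1.44  1.447 1.544 1.553]
 [1.559 1.461 1.457 1.462 1.457 1.549 1.546]]
```

```bash
python3 - <<'E'
from h import *
import cv2
i=imaging.camera_info("side");K=np.array(i["K"]);T=np.array(i["extrinsics"])
im,d=imaging.read_camera("side")
for v in(206,210,214,218,220,222,224,226):
  o=[]
  for u in(276,280,284,288,291,294,297,300):
    p=T[:3,:3].T@(np.linalg.solve(K,[u,v,1])*d[v,u]-T[:3,3]); o.append("%d,%d,%d"%tuple(p*1000))
  print(v,*o)
E
```

```text
206 573,-38,67 530,107,248 520,102,244 512,87,229 502,92,237 494,90,235 512,-89,20 482,62,206
210 546,86,202 530,108,232 552,-65,20 527,-1,101 506,67,189 494,90,218 488,74,201 479,78,208
214 544,97,199 532,97,201 549,-50,17 536,-51,19 505,75,180 495,86,196 496,15,109 497,-60,17
218 546,88,168 532,97,183 545,-31,20 533,-38,15 504,77,164 494,85,177 495,24,101 494,-37,25
220 562,14,63 532,98,176 544,-26,16 531,-27,19 504,77,156 495,79,160 495,23,91 493,-30,24
222 560,24,66 533,96,163 542,-12,24 513,79,146 505,73,141 496,75,145 495,21,78 492,-29,14
224 559,32,67 533,97,155 541,-9,18 512,80,138 503,84,146 495,77,139 495,15,61 489,-9,30
226 558,37,63 552,1,18 539,1,22 512,80,128 503,81,133 495,78,131 495,17,52 488,0,31
```

```bash
python3 - <<'E'
from plant import bot
print({k:getattr(bot,k) for k in dir(bot) if not k.startswith("__") and not callable(getattr(bot,k))})
E
```

```text
{'tip_extent': 0.011}
```

Depth puts the fingertips at about z = 0.150, just above the knob top, so they passed over it. The knob is unmoved. I'll go back, lower and re-enclose it.

Request:
arm_command(commands=[[-0.2,[-8,-3,5],[0,0,-0.07]],[-0.2,[-9,-3,0],[0,0,-0.07]],[-0.2,[0,0,0],[0,0,0]],[-0.2,[0,0,-10],[0,0,0]],[-0.2,[0,0,-10],[0,0,0]]])

```text
t: 3.8
tcp_pos: [0.5017, 0.0761, 0.1133]
eef_rot: [180.0, 0.0, 102.3]
wrist_force: [-0.7, -0.0, 0.2]
width: 0.0512
grip_force: 0.0
```

```bash
python3 - <<'E'
from h import *
import cv2
s=telemetry.sense();print(s["tcp_pos"],s["wrist_force"])
i=imaging.camera_info("side");K=np.array(i["K"]);T=np.array(i["extrinsics"])
im,d=imaging.read_camera("side")
cv2.imwrite("pics/c3.png",cv2.resize(im[180:250,255:325],(700,700),interpolation=2)[:600])
for v in range(206,240,3):
  print(v,*["%d,%d,%d"%tuple(1000*(T[:3,:3].T@(np.linalg.solve(K,[u,v,1])*d[v,u]-T[:3,3]))) for u in range(278,312,3)])
E
```

```text
[0.50168263 0.0761468  0.11333312] [-0.66569169 -0.03675925  0.21441396]
206 567,-42,63 530,92,230 522,90,230 513,95,237 507,82,224 498,83,227 488,93,241 480,92,241 473,81,229 487,-97,16 476,-93,24 449,74,227
209 564,-25,70 533,78,200 521,98,227 512,99,229 506,88,218 498,84,215 490,83,216 480,89,225 474,72,206 468,57,190 459,57,192 448,78,219
212 541,82,190 531,92,204 521,99,215 540,-57,21 519,12,110 509,14,116 499,18,122 480,91,215 472,88,213 466,66,187 457,70,194 448,73,200
215 540,90,187 531,92,191 522,90,190 538,-47,18 517,21,107 508,19,106 498,22,113 490,13,104 472,83,194 464,78,189 456,71,182 447,78,193
218 557,7,66 530,94,180 546,-35,15 536,-31,22 517,22,94 506,28,104 498,21,97 490,12,88 473,77,171 464,80,178 469,-46,20 461,-63,0
221 555,20,68 530,94,166 542,-15,25 534,-22,19 508,74,146 499,71,145 498,23,85 496,-30,18 472,79,161 464,75,158 467,-31,24 459,-54,-3
224 553,28,63 531,90,147 541,-8,19 530,0,32 506,82,142 497,85,148 498,21,67 492,-7,32 472,77,145 474,-19,20 465,-20,22 457,-37,3
227 550,41,65 548,7,22 539,3,19 528,10,31 506,82,128 497,82,130 497,23,54 491,-1,24 482,-4,22 472,-6,23 463,-9,21 455,-27,0
230 548,52,64 546,16,19 536,18,24 526,21,30 505,87,120 497,83,117 498,17,32 488,16,32 480,6,22 470,5,22 461,2,21 454,-17,-3
233 546,65,67 543,31,23 534,28,21 524,32,29 506,81,98 497,79,98 496,26,28 487,24,28 477,25,31 469,14,19 459,14,21 452,-4,-2
236 544,74,64 541,42,21 532,38,19 516,76,73 504,92,98 496,86,92 495,33,22 485,34,26 476,28,19 467,25,18 457,27,22 450,9,0
239 541,88,68 539,51,18 530,50,20 520,51,23 502,104,99 493,103,100 493,41,16 484,41,19 474,44,26 465,40,22 456,35,18 448,20,0
```

View pics/c3.png

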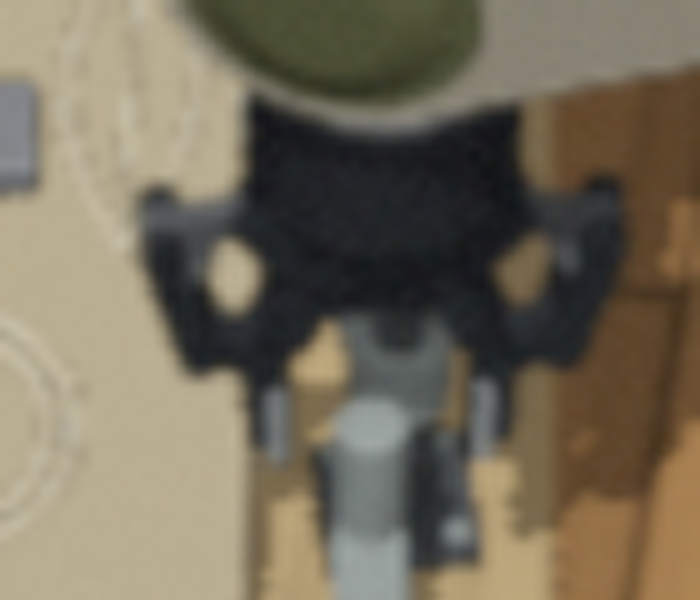

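The fingers straddle the knob at crop (370,440), but their tips end at row 460, about z = 0.138. That overlaps only the knob's top few mm. I'll go 15 mm lower, which is safe because they straddle the bar too.

Request:
arm_command(commands=[[-0.2,[0,0,-8],[0,0,0]],[-0.2,[0,0,-7],[0,0,0]],[0.3,[0,0,0],[0,0,0]],[0.3,[0,0,0],[0,0,0]],[0.3,[0,0,0],[0,0,0]]])

```text
t: 4.35
tcp_pos: [0.5017, 0.0761, 0.0995]
eef_rot: [180.0, 0.0, 102.3]
wrist_force: [0.8, -0.8, 0.5]
width: 0.0298
grip_force: 0.0
```

Request:
arm_command(commands=[[0.3,[1.9,0.5,0],[0,0,0.018]],[0.3,[1.9,0.5,0],[0,0,0.018]],[0.3,[1.9,0.6,0],[0,0,0.018]],[0.3,[1.9,0.6,0],[0,0,0.018]],[0.3,[0,0,0],[0,0,0]]])

```text
t: 4.85
tcp_pos: [0.5089, 0.0781, 0.0991]
eef_rot: [-179.9, 0.0, 106.4]
wrist_force: [-1.6, -2.9, 1.4]
width: 0.0296
grip_force: 1.5
```

Contact made. Now stepping inward.

Request:
arm_command(commands=[[0.3,[1.9,0.6,0],[0,0,0.018]],[0.3,[1.9,0.6,0],[0,0,0.018]],[0.3,[1.9,0.7,0],[0,0,0.018]],[0.3,[1.9,0.7,0],[0,0,0.018]],[0.3,[0,0,0],[0,0,0]]])

```text
t: 5.35
tcp_pos: [0.5169, 0.0809, 0.0992]
eef_rot: [180.0, 0.0, 110.6]
wrist_force: [-1.6, -2.4, 1.4]
width: 0.03
grip_force: 1.8
```

Request:
arm_command(commands=[[0.3,[1.8,0.7,0],[0,0,0.018]],[0.3,[1.8,0.7,0],[0,0,0.018]],[0.3,[1.8,0.8,0],[0,0,0.018]],[0.3,[1.8,0.8,0],[0,0,0.018]],[0.3,[0,0,0],[0,0,0]]])

```text
t: 5.85
tcp_pos: [0.5241, 0.084, 0.0992]
eef_rot: [180.0, 0.0, 114.7]
wrist_force: [-2.8, -3.2, 0.9]
width: 0.03
grip_force: 1.8
```

Request:
arm_command(commands=[[0.3,[1.8,0.9,0],[0,0,0.018]],[0.3,[1.8,0.9,0],[0,0,0.018]],[0.3,[1.7,0.9,0],[0,0,0.018]],[0.3,[1.7,1.0,0],[0,0,0.018]],[0.3,[0,0,0],[0,0,0]]])

```text
t: 6.35
tcp_pos: [0.531, 0.0877, 0.0992]
eef_rot: [180.0, -0.0, 118.8]
wrist_force: [-2.5, -4.6, 1.1]
width: 0.03
grip_force: 1.8
```

Request:
arm_command(commands=[[0.3,[1.7,1.0,0],[0,0,0.018]],[0.3,[1.7,1.0,0],[0,0,0.018]],[0.3,[1.7,1.0,0],[0,0,0.018]],[0.3,[1.6,1.1,0],[0,0,0.018]],[0.3,[0,0,0],[0,0,0]]])

```text
t: 6.85
tcp_pos: [0.5377, 0.0918, 0.0992]
eef_rot: [180.0, 0.0, 122.9]
wrist_force: [-1.2, -4.1, 1.4]
width: 0.0298
grip_force: 1.8
```

Request:
arm_command(commands=[[0.3,[1.8,0.9,0],[0,0,0.018]],[0.3,[1.7,1.0,0],[0,0,0.018]],[0.3,[1.7,1.1,0],[0,0,0.018]],[0.3,[1.6,1.2,0],[0,0,0.018]],[0.3,[0,0,0],[0,0,0]]])

```text
t: 7.35
tcp_pos: [0.5444, 0.0962, 0.0991]
eef_rot: [-180.0, -0.0, 127.1]
wrist_force: [-2.9, -2.1, -0.0]
width: 0.0299
grip_force: 1.6
```

Request:
arm_command(commands=[[0.3,[1.6,1.2,0],[0,0,0.018]],[0.3,[1.6,1.2,0],[0,0,0.018]],[0.3,[1.5,1.3,0],[0,0,0.018]],[0.3,[1.5,1.3,0],[0,0,0.018]],[0.3,[0,0,0],[0,0,0]]])

```text
t: 7.85
tcp_pos: [0.5507, 0.1011, 0.0992]
eef_rot: [180.0, -0.0, 131.2]
wrist_force: [-3.9, -1.4, -0.9]
width: 0.03
grip_force: 1.6
```

Request:
arm_command(commands=[[0.3,[1.4,1.4,0],[0,0,0.018]],[0.3,[1.4,1.4,0],[0,0,0.018]],[0.3,[1.4,1.4,0],[0,0,0.018]],[0.3,[1.3,1.5,0],[0,0,0.018]],[0.3,[0,0,0],[0,0,0]]])

```text
t: 8.35
tcp_pos: [0.5565, 0.1066, 0.0993]
eef_rot: [180.0, 0.0, 135.3]
wrist_force: [-2.0, -3.4, -0.5]
width: 0.0296
grip_force: 1.7
```

Request:
arm_command(commands=[[0.3,[1.3,1.5,0],[0,0,0.018]],[0.3,[1.3,1.5,0],[0,0,0.018]],[0.3,[1.2,1.6,0],[0,0,0.018]],[0.3,[1.2,1.6,0],[0,0,0.018]],[0.3,[0,0,0],[0,0,0]]])

```text
t: 8.85
tcp_pos: [0.5613, 0.113, 0.0992]
eef_rot: [180.0, 0.0, 139.4]
wrist_force: [-0.4, -3.3, -0.8]
width: 0.0297
grip_force: 1.8
```

Request:
arm_command(commands=[[0.3,[1.2,1.6,0],[0,0,0.018]],[0.3,[1.2,1.6,0],[0,0,0.018]],[0.3,[1.1,1.7,0],[0,0,0.018]],[0.3,[1.1,1.7,0],[0,0,0.018]],[0.3,[0,0,0],[0,0,0]]])

```text
t: 9.35
tcp_pos: [0.5658, 0.1196, 0.0992]
eef_rot: [180.0, -0.0, 143.6]
wrist_force: [-0.8, -4.1, 1.0]
width: 0.0297
grip_force: 1.8
```

Request:
arm_command(commands=[[0.3,[1.2,1.6,0],[0,0,0.018]],[0.3,[1.1,1.7,0],[0,0,0.018]],[0.3,[1.1,1.7,0],[0,0,0.018]],[0.3,[1.0,1.7,0],[0,0,0.018]],[0.3,[0,0,0],[0,0,0]]])

```text
t: 9.85
tcp_pos: [0.5702, 0.1263, 0.0992]
eef_rot: [180.0, 0.0, 147.7]
wrist_force: [-0.0, -4.4, 0.1]
width: 0.0297
grip_force: 1.8
```

Request:
arm_command(commands=[[0.3,[1.0,1.7,0],[0,0,0.018]],[0.3,[1.0,1.7,0],[0,0,0.018]],[0.3,[0.9,1.8,0],[0,0,0.018]],[0.3,[0.9,1.8,0],[0,0,0.018]],[0.3,[0,0,0],[0,0,0]]])

```text
t: 10.35
tcp_pos: [0.574, 0.1333, 0.0992]
eef_rot: [180.0, 0.0, 151.8]
wrist_force: [-0.0, -4.5, 0.6]
width: 0.0301
grip_force: 1.8
```

Request:
arm_command(commands=[[0.3,[0.9,1.8,0],[0,0,0.018]],[0.3,[0.8,1.8,0],[0,0,0.018]],[0.3,[0.8,1.8,0],[0,0,0.018]],[0.3,[0.7,1.9,0],[0,0,0.018]],[0.3,[0,0,0],[0,0,0]]])

```text
t: 10.85
tcp_pos: [0.5771, 0.1407, 0.0992]
eef_rot: [180.0, 0.0, 155.9]
wrist_force: [1.0, -4.0, 0.8]
width: 0.0298
grip_force: 1.8
```

Request:
arm_command(commands=[[0.3,[0.7,1.9,0],[0,0,0.018]],[0.3,[0.7,1.9,0],[0,0,0.018]],[0.3,[0.7,1.9,0],[0,0,0.018]],[0.3,[0.6,1.9,0],[0,0,0.018]],[0.3,[0,0,0],[0,0,0]]])

```text
t: 11.35
tcp_pos: [0.5798, 0.1483, 0.0992]
eef_rot: [180.0, -0.0, 160.1]
wrist_force: [1.3, -4.2, -0.1]
width: 0.0298
grip_force: 1.8
```

Request:
arm_command(commands=[[0.3,[0.6,1.9,0],[0,0,0.018]],[0.3,[0.6,1.9,0],[0,0,0.018]],[0.3,[0.5,1.9,0],[0,0,0.018]],[0.3,[0.5,1.9,0],[0,0,0.018]],[0.3,[0,0,0],[0,0,0]]])

```text
t: 11.85
tcp_pos: [0.582, 0.1559, 0.0992]
eef_rot: [180.0, 0.0, 164.2]
wrist_force: [1.5, -3.9, -0.3]
width: 0.0296
grip_force: 1.8
```

Request:
arm_command(commands=[[0.3,[0.5,2,0],[0,0,0.018]],[0.3,[0.5,2,0],[0,0,0.018]],[0.3,[0.4,2,0],[0,0,0.018]],[0.3,[0.4,2,0],[0,0,0.018]],[0.3,[0,0,0],[0,0,0]]])

```text
t: 12.35
tcp_pos: [0.5838, 0.1639, 0.0992]
eef_rot: [180.0, 0.0, 168.3]
wrist_force: [1.9, -4.0, -0.2]
width: 0.0301
grip_force: 1.8
```

Request:
arm_command(commands=[[0.3,[0.4,2.2,0],[0,0,0.018]],[0.3,[0.3,2.2,0],[0,0,0.018]],[0.3,[0.3,2.2,0],[0,0,0.018]],[0.3,[0.2,2.2,0],[0,0,0.018]],[0.3,[0,0,0],[0,0,0]]])

```text
t: 12.85
tcp_pos: [0.5849, 0.1728, 0.0992]
eef_rot: [180.0, -0.0, 172.5]
wrist_force: [1.0, -3.3, 0.1]
width: 0.0299
grip_force: 1.7
```

Request:
arm_command(commands=[[0.3,[0.2,2.2,0],[0,0,0.018]],[0.3,[0.2,2.2,0],[0,0,0.018]],[0.3,[0.1,2.2,0],[0,0,0.018]],[0.3,[0.1,2.2,0],[0,0,0.018]],[0.3,[0,0,0],[0,0,0]]])

```text
t: 13.35
tcp_pos: [0.5855, 0.1816, 0.0992]
eef_rot: [180.0, 0.0, 176.6]
wrist_force: [1.8, -3.6, -0.1]
width: 0.0301
grip_force: 1.7
```

Request:
arm_command(commands=[[0.3,[0,2,0],[0,0,0.018]],[0.3,[0,2,0],[0,0,0.018]],[0.3,[-0.1,2,0],[0,0,0.018]],[0.3,[-0.1,2,0],[0,0,0.018]],[0.3,[0,0,0],[0,0,0]]])

```text
t: 13.85
tcp_pos: [0.5854, 0.1895, 0.0992]
eef_rot: [180.0, 0.0, -179.3]
wrist_force: [1.0, -2.0, -0.9]
width: 0.03
grip_force: 1.9
```

Request:
arm_command(commands=[[0.3,[-0.1,2,0],[0,0,0.018]],[0.3,[-0.2,2,0],[0,0,0.018]],[0.3,[-0.2,2,0],[0,0,0.018]],[0.3,[-0.2,2,0],[0,0,0.018]],[0.3,[0,0,0],[0,0,0]]])

```text
t: 14.35
tcp_pos: [0.5846, 0.1958, 0.099]
eef_rot: [-179.8, -0.1, -175.2]
wrist_force: [1.7, -12.0, 0.0]
width: 0.03
grip_force: 6.0
```

The left arm is sound: it met a firm stop at about 1.5 rad with 12 N. I'll release it and go to the middle knob.

Request:
arm_command(commands=[[0.1,[0.3,-4,0],[0,0,0]],[-0.2,[0.3,-3,0],[0,0,0]],[-0.2,[0,0,0],[0,0,0]],[-0.2,[0,0,40],[0,0,0]],[-0.2,[0,0,45],[0,0,0]]])

```text
t: 14.85
tcp_pos: [0.5843, 0.1907, 0.1841]
eef_rot: [180.0, -0.2, -175.2]
wrist_force: [1.0, 0.7, 1.2]
width: 0.0513
grip_force: 0.0
```

Request:
arm_command(commands=[[-0.2,[-3,-34,0],[0,0,-0.14]],[-0.2,[-3,-34,0],[0,0,-0.14]],[-0.2,[-3,-34,0],[0,0,-0.14]],[-0.2,[-3,-34,0],[0,0,-0.14]],[-0.2,[-3,-34,0],[0,0,-0.14]]])

```text
t: 15.35
tcp_pos: [0.57, 0.0195, 0.1844]
eef_rot: [180.0, -0.0, 144.4]
wrist_force: [0.5, -0.1, 0.6]
width: 0.0512
grip_force: 0.0
```

Request:
arm_command(commands=[[-0.2,[-4,-34,0],[0,0,-0.14]],[-0.2,[-4,-34,0],[0,0,-0.14]],[-0.2,[-3,-30,0],[0,0,-0.14]],[-0.2,[0,0,0],[0,0,0]]])

```text
t: 15.75
tcp_pos: [0.5591, -0.0803, 0.1842]
eef_rot: [180.0, 0.0, 120.2]
wrist_force: [0.3, 0.9, 0.5]
width: 0.0514
grip_force: 0.0
```

Request:
arm_command(commands=[[-0.2,[0,0,-40],[0,0,0]],[-0.2,[0,0,-40],[0,0,0]],[-0.2,[0,0,-5],[0,0,0]],[0.3,[0,0,0],[0,0,0]],[0.3,[0,0,0],[0,0,0]]])

```text
t: 16.25
tcp_pos: [0.5604, -0.0776, 0.1013]
eef_rot: [179.9, 0.1, 120.7]
wrist_force: [0.1, 0.1, -0.1]
width: 0.03
grip_force: 0.0
```

Request:
arm_command(commands=[[0.3,[1.8,1.0,0],[0,0,0.018]],[0.3,[1.7,1.0,0],[0,0,0.018]],[0.3,[1.7,1.0,0],[0,0,0.018]],[0.3,[1.7,1.1,0],[0,0,0.018]],[0.3,[0,0,0],[0,0,0]]])

```text
t: 16.75
tcp_pos: [0.5663, -0.0737, 0.0994]
eef_rot: [-180.0, 0.0, 124.8]
wrist_force: [-1.4, -2.0, 0.6]
width: 0.0303
grip_force: 1.0
```

Request:
arm_command(commands=[[0.3,[1.7,1.1,0],[0,0,0.018]],[0.3,[1.7,1.2,0],[0,0,0.018]],[0.3,[1.6,1.2,0],[0,0,0.018]],[0.3,[1.6,1.3,0],[0,0,0.018]],[0.3,[0,0,0],[0,0,0]]])

```text
t: 17.25
tcp_pos: [0.573, -0.0688, 0.0992]
eef_rot: [180.0, 0.0, 128.9]
wrist_force: [-1.0, -1.9, 2.1]
width: 0.0299
grip_force: 1.0
```

Request:
arm_command(commands=[[0.3,[1.6,1.4,0],[0,0,0.019]],[0.3,[1.5,1.4,0],[0,0,0.019]],[0.3,[1.5,1.5,0],[0,0,0.019]],[0.3,[1.5,1.5,0],[0,0,0.019]],[0.3,[0,0,0],[0,0,0]]])

```text
t: 17.75
tcp_pos: [0.579, -0.0629, 0.0992]
eef_rot: [180.0, 0.0, 133.3]
wrist_force: [-0.2, -2.6, 1.4]
width: 0.0299
grip_force: 1.0
```

Request:
arm_command(commands=[[0.3,[1.5,1.5,0],[0,0,0.019]],[0.3,[1.5,1.5,0],[0,0,0.019]],[0.3,[1.4,1.6,0],[0,0,0.019]],[0.3,[1.4,1.6,0],[0,0,0.019]],[0.3,[0,0,0],[0,0,0]]])

```text
t: 18.25
tcp_pos: [0.5848, -0.0567, 0.0992]
eef_rot: [180.0, 0.0, 137.6]
wrist_force: [-0.4, -2.6, 1.4]
width: 0.0303
grip_force: 1.0
```

Request:
arm_command(commands=[[0.3,[1.4,1.6,0],[0,0,0.019]],[0.3,[1.3,1.7,0],[0,0,0.019]],[0.3,[1.3,1.7,0],[0,0,0.019]],[0.3,[1.2,1.8,0],[0,0,0.019]],[0.3,[0,0,0],[0,0,0]]])

```text
t: 18.75
tcp_pos: [0.59, -0.0498, 0.0991]
eef_rot: [180.0, -0.0, 142.0]
wrist_force: [-1.4, -2.3, 0.0]
width: 0.0297
grip_force: 1.0
```

Request:
arm_command(commands=[[0.3,[1.2,1.7,0],[0,0,0.019]],[0.3,[1.2,1.8,0],[0,0,0.019]],[0.3,[1.1,1.8,0],[0,0,0.019]],[0.3,[1.1,1.8,0],[0,0,0.019]],[0.3,[0,0,0],[0,0,0]]])

```text
t: 19.25
tcp_pos: [0.5946, -0.0427, 0.0992]
eef_rot: [180.0, 0.0, 146.3]
wrist_force: [0.0, -3.0, 0.9]
width: 0.0301
grip_force: 1.0
```

Request:
arm_command(commands=[[0.3,[1.1,1.9,0],[0,0,0.019]],[0.3,[1.0,1.9,0],[0,0,0.019]],[0.3,[0.9,1.9,0],[0,0,0.019]],[0.3,[0.9,1.9,0],[0,0,0.019]],[0.3,[0,0,0],[0,0,0]]])

```text
t: 19.75
tcp_pos: [0.5984, -0.0351, 0.0991]
eef_rot: [180.0, -0.0, 150.7]
wrist_force: [0.1, -2.5, 1.1]
width: 0.0299
grip_force: 1.0
```

Request:
arm_command(commands=[[0.3,[1.1,1.9,0],[0,0,0.019]],[0.3,[1.0,1.9,0],[0,0,0.019]],[0.3,[0.9,1.9,0],[0,0,0.019]],[0.3,[0.8,2,0],[0,0,0.019]],[0.3,[0,0,0],[0,0,0]]])

```text
t: 20.25
tcp_pos: [0.602, -0.0277, 0.0991]
eef_rot: [-180.0, -0.0, 155.0]
wrist_force: [-2.2, -3.5, 0.4]
width: 0.03
grip_force: 2.2
```

Force is rising, so I'll take a smaller step to check.

Request:
arm_command(commands=[[0.3,[0.6,1.5,0],[0,0,0.014]],[0.3,[0.6,1.4,0],[0,0,0.014]],[0.3,[0,0,0],[0,0,0]]])

```text
t: 20.55
tcp_pos: [0.6029, -0.0254, 0.099]
eef_rot: [-179.9, -0.0, 156.6]
wrist_force: [-4.3, -6.6, 0.9]
width: 0.0299
grip_force: 3.8
```

Request:
arm_command(commands=[[0.3,[0.4,1.0,0],[0,0,0.008]],[0.3,[0.3,1.0,0],[0,0,0.008]],[0.3,[0,0,0],[0,0,0]],[0.3,[0,0,0],[0,0,0]]])

```text
t: 20.95
tcp_pos: [0.6034, -0.024, 0.099]
eef_rot: [-179.9, -0.1, 157.5]
wrist_force: [-3.9, -8.5, 0.8]
width: 0.0302
grip_force: 4.8
```

The middle arm binds at about 0.95 rad, with the force climbing firmly to about 9.5 N. I'll leave it there for now and swing the right arm next.

Request:
arm_command(commands=[[0.1,[-1.5,-4,0],[0,0,0]],[-0.2,[-1,-3,0],[0,0,0]],[-0.2,[0,0,0],[0,0,0]],[-0.2,[0,0,40],[0,0,0]],[-0.2,[0,0,45],[0,0,0]]])

```text
t: 21.45
tcp_pos: [0.6009, -0.0292, 0.1841]
eef_rot: [180.0, -0.2, 157.5]
wrist_force: [0.5, -0.4, 0.5]
width: 0.0512
grip_force: 0.0
```

Request:
arm_command(commands=[[-0.2,[-4.5,-35,0],[0,0,-0.126]],[-0.2,[-4.5,-35,0],[0,0,-0.126]],[-0.2,[-4.5,-35,0],[0,0,-0.126]],[-0.2,[-4.5,-35,0],[0,0,-0.126]],[-0.2,[-4.5,-35,0],[0,0,-0.126]]])

```text
t: 21.95
tcp_pos: [0.579, -0.2058, 0.1844]
eef_rot: [180.0, 0.0, 121.1]
wrist_force: [-0.2, -0.2, -0.2]
width: 0.0512
grip_force: 0.0
```

Request:
arm_command(commands=[[-0.2,[-4.5,-32,0],[0,0,-0.126]],[-0.2,[0,0,0],[0,0,0]],[-0.2,[0,0,0],[0,0,0]]])

```text
t: 22.25
tcp_pos: [0.5746, -0.2367, 0.1841]
eef_rot: [180.0, -0.0, 114.2]
wrist_force: [-0.6, 0.5, -0.6]
width: 0.0513
grip_force: 0.0
```

Request:
arm_command(commands=[[-0.2,[0,0,-40],[0,0,0]],[-0.2,[0,0,-40],[0,0,0]],[-0.2,[0,0,-5],[0,0,0]],[0.3,[0,0,0],[0,0,0]],[0.3,[0,0,0],[0,0,0]]])

```text
t: 22.75
tcp_pos: [0.5757, -0.2368, 0.1016]
eef_rot: [179.9, 0.2, 114.2]
wrist_force: [0.0, -0.6, 0.5]
width: 0.0299
grip_force: 0.0
```

Request:
arm_command(commands=[[0.3,[1.8,0.9,0],[0,0,0.019]],[0.3,[1.8,1.0,0],[0,0,0.019]],[0.3,[1.7,1.0,0],[0,0,0.019]],[0.3,[1.7,1.1,0],[0,0,0.019]],[0.3,[0,0,0],[0,0,0]]])

```text
t: 23.25
tcp_pos: [0.5817, -0.2327, 0.0993]
eef_rot: [180.0, 0.0, 118.6]
wrist_force: [-0.1, -1.3, 1.2]
width: 0.0298
grip_force: 0.5
```

```bash
python3 - <<'E'
from h import *
x,y=telemetry.sense()["tcp_pos"][:2]
px_,py=.5288,-.139
f=np.degrees(np.arctan2(y-py,x-px_)); print(f,np.hypot(x-px_,y-py))
A=np.radians(np.linspace(f,-10,21)); q=np.c_[px_+.1085*np.cos(A),py+.1085*np.sin(A)]; q[0]=x,y
print((A[1]-A[0])); print(np.round(np.diff(q*1000,axis=0),1).tolist())
E
```

```text
-60.54431035381104 0.10766068084753194
0.044108231691193156
[[4.5, 1.7], [4.0, 2.6], [3.9, 2.8], [3.8, 3.0], [3.6, 3.1], [3.5, 3.3], [3.3, 3.4], [3.2, 3.6], [3.0, 3.7], [2.8, 3.8], [2.7, 4.0], [2.5, 4.1], [2.3, 4.2], [2.1, 4.3], [1.9, 4.4], [1.7, 4.5], [1.5, 4.5], [1.3, 4.6], [1.1, 4.6], [0.9, 4.7]]
```

The right arm must be the sound one, so I'll sweep it quickly to about 15° short of the stop.

Request:
arm_command(commands=[[0.3,[4.4,1.8,0],[0,0,0.044]],[0.3,[4.0,2.6,0],[0,0,0.044]],[0.3,[3.9,2.8,0],[0,0,0.044]],[0.3,[3.8,3.0,0],[0,0,0.044]],[0.3,[3.6,3.1,0],[0,0,0.044]]])

```text
t: 23.75
tcp_pos: [0.6013, -0.2194, 0.0991]
eef_rot: [-180.0, -0.0, 131.2]
wrist_force: [-1.4, -0.6, 0.7]
width: 0.0301
grip_force: 0.8
```

Request:
arm_command(commands=[[0.3,[3.5,3.3,0],[0,0,0.044]],[0.3,[3.3,3.4,0],[0,0,0.044]],[0.3,[3.2,3.6,0],[0,0,0.044]],[0.3,[3.0,3.7,0],[0,0,0.044]],[0.3,[2.8,3.8,0],[0,0,0.044]]])

```text
t: 24.25
tcp_pos: [0.6171, -0.2016, 0.0991]
eef_rot: [-180.0, -0.0, 143.8]
wrist_force: [-1.7, -1.2, 1.5]
width: 0.0299
grip_force: 0.7
```

Request:
arm_command(commands=[[0.3,[2.7,4.0,0],[0,0,0.044]],[0.3,[2.5,4.1,0],[0,0,0.044]],[0.3,[2.3,4.2,0],[0,0,0.044]],[0.3,[2.1,4.3,0],[0,0,0.044]],[0.3,[1.9,4.4,0],[0,0,0.044]]])

```text
t: 24.75
tcp_pos: [0.6285, -0.1806, 0.099]
eef_rot: [-180.0, -0.0, 156.4]
wrist_force: [-1.4, -0.8, 0.5]
width: 0.03
grip_force: 0.7
```

Request:
arm_command(commands=[[0.3,[1.7,4.5,0],[0,0,0.044]],[0.3,[1.5,4.5,0],[0,0,0.044]],[0.3,[1.3,4.6,0],[0,0,0.044]],[0.3,[1.0,4.6,0],[0,0,0.044]],[0.3,[0,0,0],[0,0,0]]])

```text
t: 25.25
tcp_pos: [0.6341, -0.162, 0.0992]
eef_rot: [180.0, -0.0, 166.5]
wrist_force: [-0.1, -0.2, -0.0]
width: 0.0295
grip_force: 0.3
```

Request:
arm_command(commands=[[0.3,[0.5,2.2,0],[0,0,0.02]],[0.3,[0.4,2.2,0],[0,0,0.02]],[0.3,[0.4,2.2,0],[0,0,0.02]],[0.3,[0.3,2.2,0],[0,0,0.02]],[0.3,[0,0,0],[0,0,0]]])

```text
t: 25.75
tcp_pos: [0.6357, -0.1534, 0.0992]
eef_rot: [180.0, -0.0, 171.1]
wrist_force: [-0.8, -0.3, -1.3]
width: 0.0299
grip_force: 0.5
```

Request:
arm_command(commands=[[0.3,[0.3,2.2,0],[0,0,0.02]],[0.3,[0.2,2.2,0],[0,0,0.02]],[0.3,[0.2,2.2,0],[0,0,0.02]],[0.3,[0.1,2.2,0],[0,0,0.02]],[0.3,[0,0,0],[0,0,0]]])

```text
t: 26.25
tcp_pos: [0.6365, -0.1445, 0.0992]
eef_rot: [180.0, 0.0, 175.7]
wrist_force: [0.2, -0.9, -0.3]
width: 0.03
grip_force: 0.5
```

Request:
arm_command(commands=[[0.3,[0.1,2.2,0],[0,0,0.02]],[0.3,[0,2.2,0],[0,0,0.02]],[0.3,[0,2.2,0],[0,0,0.02]],[0.3,[-0.1,2.2,0],[0,0,0.02]],[0.3,[0,0,0],[0,0,0]]])

```text
t: 26.75
tcp_pos: [0.6364, -0.1363, 0.0992]
eef_rot: [-180.0, -0.0, -179.8]
wrist_force: [-2.2, -3.7, -0.8]
width: 0.0298
grip_force: 2.1
```

Request:
arm_command(commands=[[0.3,[0,1.8,0],[0,0,0.012]],[0.3,[-0.1,1.8,0],[0,0,0.012]],[0.3,[0,0,0],[0,0,0]],[0.3,[0,0,0],[0,0,0]]])

```text
t: 27.15
tcp_pos: [0.6363, -0.1337, 0.0993]
eef_rot: [-179.9, -0.0, -178.5]
wrist_force: [-2.1, -7.0, 0.2]
width: 0.0298
grip_force: 3.7
```

Request:
arm_command(commands=[[0.3,[0,1.0,0],[0,0,0.006]],[0.3,[-0.1,1.0,0],[0,0,0.006]],[0.3,[0,0,0],[0,0,0]],[0.3,[0,0,0],[0,0,0]]])

```text
t: 27.55
tcp_pos: [0.6361, -0.1322, 0.0993]
eef_rot: [-179.9, -0.0, -177.8]
wrist_force: [-2.2, -9.6, -1.1]
width: 0.0301
grip_force: 4.7
```

The right arm is firmly on its stop at 10 N. I'll release it and return to the middle arm to park it.

Request:
arm_command(commands=[[0.1,[0.1,-4,0],[0,0,0]],[-0.2,[0,-3,0],[0,0,0]],[-0.2,[0,0,0],[0,0,0]],[-0.2,[0,0,40],[0,0,0]],[-0.2,[0,0,45],[0,0,0]]])

```text
t: 28.05
tcp_pos: [0.6357, -0.1367, 0.1839]
eef_rot: [179.9, -0.2, -177.7]
wrist_force: [-0.3, -0.1, 0.8]
width: 0.0513
grip_force: 0.0
```

Request:
arm_command(commands=[[-0.2,[-9,26.5,0],[0,0,-0.12]],[-0.2,[-9,26.5,0],[0,0,-0.12]],[-0.2,[-9,26.5,0],[0,0,-0.12]],[-0.2,[-9,26.5,0],[0,0,-0.12]],[-0.2,[0,0,0],[0,0,0]]])

```text
t: 28.55
tcp_pos: [0.5997, -0.0282, 0.1847]
eef_rot: [179.9, -0.0, 154.8]
wrist_force: [0.3, -0.8, 0.8]
width: 0.0514
grip_force: 0.0
```

Descend, adjusting y by -3 mm, then close and begin the outward swing.

Request:
arm_command(commands=[[-0.2,[0,-3,-40],[0,0,0]],[-0.2,[0,0,-40],[0,0,0]],[-0.2,[0,0,-5],[0,0,0]],[0.3,[0,0,0],[0,0,0]],[0.3,[0,0,0],[0,0,0]]])

```text
t: 29.05
tcp_pos: [0.6016, -0.0349, 0.1014]
eef_rot: [180.0, 0.2, 154.8]
wrist_force: [0.2, -0.5, -0.0]
width: 0.0299
grip_force: 0.0
```

Request:
arm_command(commands=[[0.3,[-0.8,-1.9,0],[0,0,-0.018]],[0.3,[-0.9,-1.8,0],[0,0,-0.018]],[0.3,[-0.9,-1.8,0],[0,0,-0.018]],[0.3,[-0.9,-1.8,0],[0,0,-0.018]],[0.3,[0,0,0],[0,0,0]]])

```text
t: 29.55
tcp_pos: [0.597, -0.0419, 0.0996]
eef_rot: [180.0, 0.0, 150.6]
wrist_force: [2.4, 2.1, 2.1]
width: 0.0303
grip_force: 1.1
```

```bash
python3 - <<'E'
from h import *
s=telemetry.sense();x,y=s["tcp_pos"][:2];print(s["wrist_force"],s["eef_rot"])
px_,py=.503,.0138
f=np.degrees(np.arctan2(y-py,x-px_)); print(f,np.hypot(x-px_,y-py))
A=np.radians(np.linspace(f,-67,16)); q=np.c_[px_+.1085*np.cos(A),py+.1085*np.sin(A)]; q[0]=x,y
print((A[1]-A[0])); print(np.round(np.diff(q*1000,axis=0),1).tolist())
E
```

```text
[2.43460499 2.08711344 2.06845115] [1.79974862e+02 4.10470744e-02 1.50561346e+02]
-30.66671999340317 0.10929726908268488
-0.04227569094427619
[[-3.1, -3.5], [-2.6, -3.8], [-2.7, -3.7], [-2.9, -3.6], [-3.0, -3.4], [-3.2, -3.3], [-3.3, -3.2], [-3.5, -3.0], [-3.6, -2.9], [-3.7, -2.7], [-3.8, -2.6], [-3.9, -2.4], [-4.0, -2.2], [-4.1, -2.1], [-4.2, -1.9]]
```

Request:
arm_command(commands=[[0.3,[-2.9,-3.6,0],[0,0,-0.042]],[0.3,[-2.6,-3.8,0],[0,0,-0.042]],[0.3,[-2.7,-3.7,0],[0,0,-0.042]],[0.3,[-2.9,-3.6,0],[0,0,-0.042]],[0.3,[-3.0,-3.4,0],[0,0,-0.042]]])

```text
t: 30.05
tcp_pos: [0.5828, -0.0599, 0.0993]
eef_rot: [180.0, 0.0, 138.5]
wrist_force: [1.6, 0.9, 1.0]
width: 0.0299
grip_force: 1.2
```

Request:
arm_command(commands=[[0.3,[-3.2,-3.3,0],[0,0,-0.042]],[0.3,[-3.3,-3.2,0],[0,0,-0.042]],[0.3,[-3.5,-3.0,0],[0,0,-0.042]],[0.3,[-3.6,-2.9,0],[0,0,-0.042]],[0.3,[-3.7,-2.7,0],[0,0,-0.042]]])

```text
t: 30.55
tcp_pos: [0.5654, -0.0749, 0.0992]
eef_rot: [180.0, -0.0, 126.5]
wrist_force: [1.7, 1.4, 0.1]
width: 0.0299
grip_force: 1.2
```

Request:
arm_command(commands=[[0.3,[-3.8,-2.6,0],[0,0,-0.042]],[0.3,[-3.9,-2.4,0],[0,0,-0.042]],[0.3,[-4.0,-2.2,0],[0,0,-0.042]],[0.3,[-4.1,-2.1,0],[0,0,-0.042]],[0.3,[0,0,0],[0,0,0]]])

```text
t: 31.05
tcp_pos: [0.5493, -0.0843, 0.0992]
eef_rot: [-180.0, -0.0, 116.9]
wrist_force: [0.5, 1.6, 1.4]
width: 0.0299
grip_force: 0.7
```

Request:
arm_command(commands=[[0.3,[-1.9,-0.9,0],[0,0,-0.02]],[0.3,[-2.0,-0.8,0],[0,0,-0.02]],[0.3,[-2.0,-0.8,0],[0,0,-0.02]],[0.3,[-2.0,-0.8,0],[0,0,-0.02]],[0.3,[0,0,0],[0,0,0]]])

```text
t: 31.55
tcp_pos: [0.5415, -0.0877, 0.0992]
eef_rot: [-180.0, -0.0, 112.3]
wrist_force: [1.6, 2.4, 0.4]
width: 0.0297
grip_force: 0.9
```

Request:
arm_command(commands=[[0.3,[-2.0,-0.7,0],[0,0,-0.02]],[0.3,[-2.0,-0.7,0],[0,0,-0.02]],[0.3,[-2.0,-0.6,0],[0,0,-0.02]],[0.3,[-2.0,-0.6,0],[0,0,-0.02]],[0.3,[0,0,0],[0,0,0]]])

```text
t: 32.05
tcp_pos: [0.5335, -0.0903, 0.0992]
eef_rot: [-180.0, 0.0, 107.7]
wrist_force: [1.6, 1.6, 0.0]
width: 0.0295
grip_force: 0.9
```

Request:
arm_command(commands=[[0.3,[-2.0,-0.6,0],[0,0,-0.02]],[0.3,[-2.0,-0.5,0],[0,0,-0.02]],[0.3,[-2.0,-0.5,0],[0,0,-0.02]],[0.3,[-2.0,-0.5,0],[0,0,-0.02]],[0.3,[0,0,0],[0,0,0]]])

```text
t: 32.55
tcp_pos: [0.5266, -0.0918, 0.0994]
eef_rot: [179.8, -0.0, 103.1]
wrist_force: [7.8, 7.3, -1.6]
width: 0.0296
grip_force: 4.6
```

A firm stop with about 9 N outward. I'll release, lift clear and look.

Request:
arm_command(commands=[[0.1,[4,1,0],[0,0,0]],[-0.2,[3,0.8,0],[0,0,0]],[-0.2,[0,0,0],[0,0,0]],[-0.2,[0,0,40],[0,0,0]],[-0.2,[0,0,45],[0,0,0]]])

```text
t: 33.05
tcp_pos: [0.5316, -0.0905, 0.184]
eef_rot: [-179.8, -0.1, 103.2]
wrist_force: [0.6, 0.6, 1.4]
width: 0.0509
grip_force: 0.0
```

Request:
arm_command(commands=[[-0.2,[-30,0,20],[0,0,0]],[-0.2,[-40,0,20],[0,0,0]],[-0.2,[-40,0,0],[0,0,0]],[-0.2,[-40,0,0],[0,0,0]],[-0.2,[-40,0,0],[0,0,0]]])

```text
t: 33.55
tcp_pos: [0.3409, -0.0903, 0.224]
eef_rot: [-180.0, 0.0, 103.2]
wrist_force: [-0.3, -0.4, 0.8]
width: 0.0512
grip_force: 0.0
```

```bash
python3 - <<'E'
from h import *
import cv2
a=imaging.read_camera("side")[0][135:295,200:340]; b=imaging.read_camera("top")[0][145:260,195:365]
cv2.imwrite("pics/f.png",np.hstack([cv2.resize(a,(350,400),interpolation=2),cv2.resize(b,(450,304),interpolation=2) if 0 else cv2.copyMakeBorder(cv2.resize(b,(450,304),interpolation=2),0,96,0,0,0)]))
E
```

```text
(no output)
```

View pics/f.png

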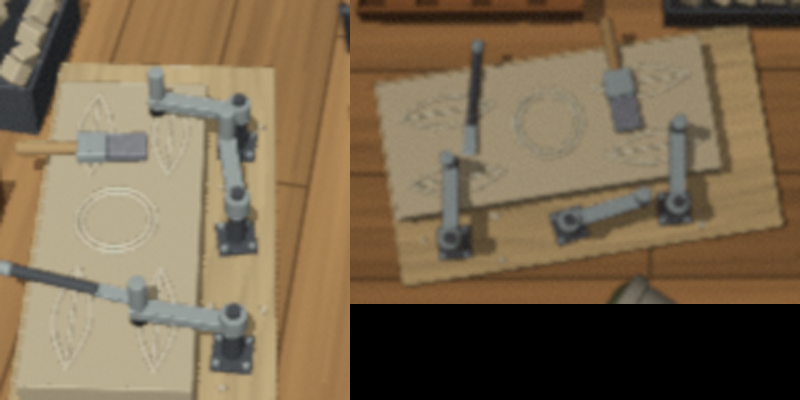

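The final picture shows the left knob at (450,158) and the right at (680,122), both in over the stone. The middle arm is parked at (643,196), lying along its tilted base plate, and the tools are unmoved.

```bash
python3 -c "
from plant import finish_job; print(finish_job())"
```

```text
the job is handed in; nothing more can be done
None
```

The middle clamp is the one that binds, stopping dead at roughly 0.85–0.95 rad; it is back out on its parked stop, the left and right arms are fully in against theirs, no push read above about 12 N, and the job is handed in.

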